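# Slide the rivet tray into the gated corner and nest its divider

## Task

Push the wide rivet tray across the ledge, sliding it and never lifting it, until it sits square and snug against both fences of the corner. Then lift the divider pan that stands on edge out of its slotted block, set it down on the bare ledge and lay it flat there with its handle upward, and let go of it. Finally take it again by its handle, turn it so that its outline matches the tray's and seat it flat on the tray's floor, the tray still snug in the corner, and leave the funnel, hammer, collar and jaws where they lie.

Things in the scene. Friction and masses are not known exactly. Their poses are not given: they have to be found in the camera images.
- corner: Fixed cast-iron corner of two fences, 25 mm high, 18 mm thick. Origin: inner corner at ledge height. Far fence: inner face x = 0, runs 200 mm to -y. Side fence: inner face y = 0, runs 150 mm to -x. The tray goes in the -x, -y quarter. A barred steel gate, 85 mm high, stands open and fixed on the side fence's near end, reaching 142 mm to +y; it plays no part.
- tray_mid (a point): Loose pale aluminium tray, open on top, empty, 149 mm long (x), 119 wide (y), 30 high; walls and floor 5 mm; 0.7 kg. A rectangle with the two corners at its +x end (nose) cut at 45 degrees, 38 mm along each side. Point: centre of the rectangle, 15 mm over the ledge; z up. The divider fits inside with 4.5 mm play all round.
- tray_nose (a point): Middle of the tray's nose end (44 mm wide), 74.5 mm from tray_mid along the tray's x, 15 mm up; same axes. At the start the nose points roughly to the side fence, and so it goes home: nose against the side fence, long side along the far fence; tray_mid is then 74.5 mm from the side fence and 59.5 mm from the far fence.
- rack: Fixed cast-iron slotted block, 160 mm (x) by 64 mm (y), 24 mm high, with a groove along x, 31 mm wide, its floor 8 mm over the ledge. Origin: centre of the underside. The divider stands in the groove at the start.
- insert_mid (a point): Loose steel divider pan, 130 mm long (its x), 100 wide (its z), 26 deep (its y), walls and floor 4 mm, 0.25 kg. Outline like the tray's, smaller: the two corners at its +x end (nose) are cut at 45 degrees by 32 mm. y points out of its open side: up when it lies flat, right way up. Point: centre of the rectangle, half-way through the depth. A wall crosses its middle along z.
- insert_top (a point): Middle of the divider's upper long edge as it stands at the start: 50 mm from insert_mid along its z; same axes. It stands on a long side in the groove, 100 mm tall, open side and handle to the block's +y, nose to its +x. It can be gripped here across the 26 mm depth and stands freely on the ledge too; pushed here from its open side it tips over onto its flat bottom.
- insert_handle (a point): Handle of the divider: flat steel tab at the pan's middle, 10 mm thick (along the pan's x), 28 mm wide (along its z), rising 30 mm above the rim. Point: centre of that tab, 15 mm above the rim, 28 mm from insert_mid along the pan's y. Same axes as the pan. With the pan flat on the ledge the tab's top is 56 mm up.
- funnel: Bystander: blue enamel funnel standing on its mouth, 96 mm across, 100 mm high; origin at the centre underneath.
- hammer: Bystander: ball-peen hammer lying flat, about 320 mm long, head at its +x end; origin on the ledge under the middle of its handle.
- collar: Bystander: pale aluminium ring, 44 mm across, 18 mm high; origin at the centre underneath.
- jaws: Bystander: pair of brass riveter jaws lying flat, about 90 mm long along x from their pivot, 14 mm high; origin under the pivot.
Not all that is in view belongs to the job. Leave any brown, green or yellow look-alike of the part that bears tray_mid alone.

How it is judged (in metres and radians):
On the way, in this order (a step that is already met when the one before it is completed fails the run):
1. the tray is snug in the corner: within 8 mm of both fences and square to them (x of tray_mid in the frame of corner above -0.0675 m and y of tray_mid in the frame of corner above -0.0825 m and angle between the x axis of tray_mid and the y axis of corner, either way round below 0.08 rad and height (world z) of tray_mid below 0.019 m and linear speed of tray below 0.02 m/s), for 0.2 s.
2. the divider lies flat on the ledge, handle up, let go of (angle between insert_mid's own y axis and vertical below 0.12 rad and height (world z) of insert_mid below 0.0165 m and contact force between the fingers and insert below 0.1 N and linear speed of insert below 0.03 m/s), for 0.2 s.
At the end, for the whole second after the job is handed in: The tray lies on the ledge within 8 mm of both fences and square to the corner within 0.08 rad; the divider lies flat, handle up, on the tray's floor inside it (within 3.5 mm of full depth, outlines matching), let go of and at rest (all of step 1 and angle between insert_mid's own y axis and vertical below 0.08 rad and z of insert_mid in the frame of tray_mid below 0.0065 m and horizontal distance between insert_mid and tray_mid below 0.009 m and angle between the x axis of insert_mid and the x axis of tray_mid, either way round below 0.12 rad and linear speed of insert below 0.02 m/s and contact force between the fingers and insert below 0.1 N); the robot touches nothing.
It fails at once if the tray is lifted or tipped off the ledge (height (world z) of tray_mid above 0.024 m or angle between tray_mid's own z axis and vertical above 0.15 rad).
It fails at once if a bystander (funnel, hammer, collar, jaws) is shifted by more than 30 mm (distance of any of funnel, hammer, collar, jaws from where it was at the start of the episode above 0.03 m).
It also fails if it takes over 72 s, if anything falls off the work surface, if the arm or the gripper's body presses on something with over 40 N, if the wrist force passes 120 N, or if a joint passes its speed limit or range.

## Robot

A 6-joint arm with a two-finger parallel gripper is mounted at the origin on the work surface. World frame = base frame: x ahead of the robot, y to its left, z up, the work surface at z = 0. Lengths are in mm, angles in rad, forces in N, time in s.
With the tool pointing down it reaches from about 250 to 800 mm from the base axis. Payload 8.5 kg.
Tool frame: the origin (TCP) lies at the very end of the fingers, on their centre line; the grasp point (between the pads) lies 19 mm behind it; z points along the fingers, y is the direction in which the jaws open and shut (so a half turn about z gives the same grasp; the last joint's range is limited). The gripper opens to 85 mm and grips with 20 to 120 N. Pads are 22 mm wide; open, the fingers measure 114 mm over their backs; the gripper's body (76 mm by 85 mm) begins 54 mm behind the grasp point. The pads swing forward as they close: fully open they stand 13 mm farther back than shut.
Start: joints at [1.285, 0.238, -0.013, 1.319, 0, 1.571], TCP at [147.996, 503.662, 231.276] pointing down, gripper open.
Joint ranges: [-2.66, 2.66], [-1.03, 1.9], [-1.14, 1.46], [-1.82, 2.27], [-1.45, 1.34], [-3.14, 3.14]. Speed limits (rad/s): [2.22, 2.22, 2.79, 3.14, 3.14, 3.14].

## Interface

Orientations are given as a rotation vector (axis times angle).
In Python, from station import ctrl, open_gripper, close, viewer, monitor gives the robot as it stands. Calls block until the motion is done:
- ctrl.goto(position, orientation): joint-space move of the TCP to a pose.
- ctrl.movel(position, rot=None, rate=150): straight line of the TCP; rot=None keeps the orientation; rate is the mean speed in mm/s.
- ctrl.goto_joints(angles): joint-space move.
- open_gripper() and close(): open the fingers fully, or close them until they stop; the grip force is fixed at half the most.
- ctrl.dwell(seconds).
- ctrl.ik(position, orientation): joint angles nearest the present ones, or None.
- viewer.capture(name): name is "scene" or "side" or "wrist"; returns (picture, depth): 400x640x3 uint8, red, green, blue; 400x640 float32, mm along the optical axis (not along the pixel's ray), 0 where there is no reading.
- viewer.camera_model(name): a dict with "fx", "fy", "cx", "cy" (pixels), "R" (3x3) and "t" (3): a world point X has camera coordinates R X + t. Camera axes: x right, y down, z forward; pixel columns grow to the right and rows downward; lengths in mm; the calibration is good to about 2 mm. A picture is of the moment at which its call begins: read the wrist's pose just before it. camera_model takes no time and is no camera call; for the wrist camera it gives the pose at the moment of the call.
A pose or a line that the arm cannot do raises ctrl.MotionError and nothing moves.
- ctrl.hand_in(): hands the job in, once; it reports no verdict.
Readings, each from a call of its own:
- monitor.get_time_s(): time.
- monitor.get_joints(): joint angles.
- monitor.get_joint_vel(): joint speeds.
- monitor.get_tau(): joint torques, N m.
- monitor.get_tcp_pos(): TCP position.
- monitor.get_tcp_rot(): TCP orientation.
- monitor.get_wrist_force(): force on the tool from outside, world axes, zero at the start.
- monitor.get_wrist_torque(): the same for the moment, N m.
- monitor.get_opening(): opening from 0.0 (shut) to 1.0 (fully open).
Only numpy, scipy, OpenCV 4.12 (cv2) and the standard library are available. Lean on these libraries where they do the work, as an engineer would, in place of code of your own. Each camera call takes 0.05 s, during which the arm holds its last target. There are 200 camera calls.

## Working session

There is one attempt and no reset: what is moved stays moved. The work goes in short steps, each a Python script; the robot and the scene stay as the last script left them, time stands still between calls to the robot, and variables do not carry over. Pictures are saved under pics/ and viewed, about 8 in all and at most 12, crops included, and the job is handed in when it is done.

```bash
ls; mkdir -p pics
python3 - <<'E'
from station import ctrl, viewer, monitor
import cv2,numpy as np
for n in("scene","side"):
    p,d=viewer.capture(n); cv2.imwrite(f"pics/{n}0.png",p[:,:,::-1]); np.save(f"{n}0.npy",d)
    np.save(f"{n}0rgb.npy",p)
    m=viewer.camera_model(n); C=-m["R"].T@m["t"]; print(n,C,m["R"][2],m["fx"])
print(monitor.get_time_s(),monitor.get_tcp_rot())
E
```

```text
pics
scene [1057.7308783   831.29220218 1078.91149018] [-0.38268657 -0.60841399 -0.6952578 ] 400.62103018864195
side [ 451.81881331 1181.08796851 1266.42486117] [ 0.05082732 -0.720938   -0.69113312] 476.355874824447
0.1 [-4.47416401e-01 -3.10941937e+00  2.00747420e-03]
```

View pics/scene0.png

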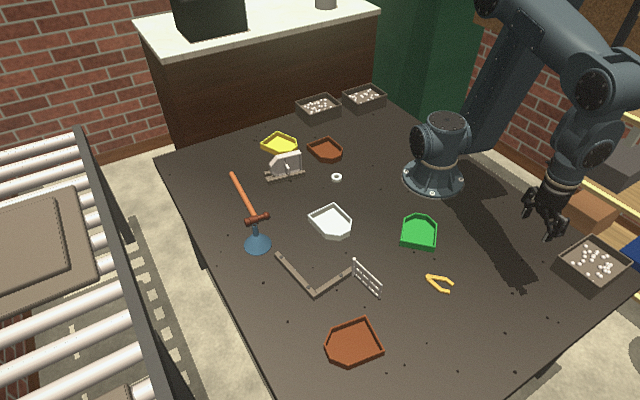

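View pics/side0.png

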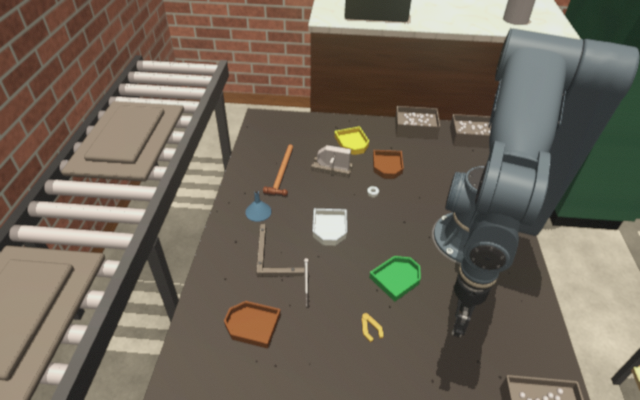

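Scene image: white tray at (330,222), corner at (315,295), rack with divider at (285,168), gate at (367,278), funnel (257,243), hammer (248,195), collar (336,177), jaws (440,284). Side image agrees. Next I build a top-down map from the depth images.

```bash
cat > util.py <<'E'
import numpy as np,cv2
from scipy.spatial.transform import Rotation as Rn
from station import ctrl, open_gripper, close, viewer, monitor
def cloud(n,d,m=None):
    m=m or viewer.camera_model(n)
    v,u=np.mgrid[0:d.shape[0],0:d.shape[1]]
    P=np.stack([(u-m["cx"])/m["fx"]*d,(v-m["cy"])/m["fy"]*d,d],-1)-m["t"]
    W=P@m["R"]; W[d<=0]=np.nan
    return W
def ortho(W,p,x0,x1,y0,y1,s,zmax=200):
    """top view: column = (y1-y)/s, row=(x1-x)/s (x ahead is up, y left)"""
    w=W.reshape(-1,3);c=p.reshape(-1,3)
    k=np.isfinite(w[:,0])&(w[:,2]<zmax)&(w[:,0]>x0)&(w[:,0]<x1)&(w[:,1]>y0)&(w[:,1]<y1)
    w=w[k];c=c[k];o=np.argsort(w[:,2]);w=w[o];c=c[o]
    im=np.zeros((int((x1-x0)/s),int((y1-y0)/s),3),np.uint8)
    r=np.clip(((x1-w[:,0])/s).astype(int),0,im.shape[0]-1);q=np.clip(((y1-w[:,1])/s).astype(int),0,im.shape[1]-1)
    im[r,q]=c[:,::-1]; return im
def down(yaw):
    """tool down, jaw (tool y) along world direction yaw"""
    y=np.array([np.cos(yaw),np.sin(yaw),0]);z=np.array([0,0,-1.]);x=np.cross(y,z)
    return Rn.from_matrix(np.c_[x,y,z]).as_rotvec()
E
python3 - <<'E'
from util import *
ims=[]
for n in("scene","side"):
    d=np.load(n+"0.npy");p=np.load(n+"0rgb.npy");W=cloud(n,d)
    im=ortho(W,p,200,900,-450,450,3); ims.append(im)
    print(n,"table z",np.nanmedian(W[200:380,200:420,2]))
    for nm,(u,v) in dict(scene=dict(corner=(315,295),tray=(330,222),rack=(285,168),funnel=(257,240),collar=(336,177),gate=(367,278)),side=dict(corner=(259,271),tray=(330,225),rack=(332,168),funnel=(258,205),collar=(373,191),gate=(306,280)))[n].items(): print(nm,W[v,u].round())
im=np.vstack(ims); print(im.shape); im=np.hstack([cv2.resize(i,None,fx=1.3,fy=1.3,interpolation=0) for i in ims]); print(im.shape);cv2.imwrite("pics/top0.png",im)
cv2.imwrite("pics/top0.png",cv2.resize(np.vstack(ims),None,fx=1.25,fy=1.25,interpolation=0))
E
```

```text
scene table z 1.3360819325610955
corner [710. 240.  23.]
tray [494. -11.   1.]
rack [ 512. -323.   48.]
funnel [773. -34.  48.]
collar [ 335. -212.    2.]
gate [552. 289.  53.]
side table z 2.042712553791355
corner [710. 237.  26.]
tray [495. -10.   7.]
rack [ 509. -311.   25.]
funnel [762. -38.  54.]
collar [ 340. -212.    5.]
gate [550. 297.  79.]
(466, 300, 3)
(303, 780, 3)
```

View pics/top0.png

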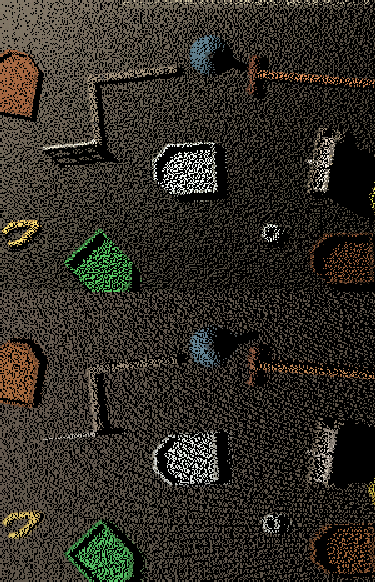

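Top map (2.4 mm/px, x up, y left): the tray's nose points to +y, the corner is upper left at (95,78) and the rack is at right. The gate goes left from the side fence's near end. Now fits.

```bash
cat > fit.py <<'E'
from util import *
from scipy.optimize import minimize
def sel(W,x,y,z):
    w=W.reshape(-1,3); return w[(w[:,0]>x[0])&(w[:,0]<x[1])&(w[:,1]>y[0])&(w[:,1]<y[1])&(w[:,2]>z[0])&(w[:,2]<z[1])]
def band(P,a0,lo=12,hi=60):
    "fit direction angle a & offset of an 18 mm wide strip of points: PCA"
    for _ in range(3):
        c=P[:,:2].mean(0);u,s,vt=np.linalg.svd(P[:,:2]-c,full_matrices=False)
        n=vt[1];e=(P[:,:2]-c)@n;o=(np.percentile(e,2)+np.percentile(e,98))/2
        k=abs(e-o)<15;P=P[k]
    return c+o*n,vt[0],np.percentile(e,[1,99])-o,np.ptp((P[:,:2]-c)@vt[0])
def rect(P):
    r=cv2.minAreaRect(P[:,:2].astype(np.float32)); return r
def obb(P,name):
    (cx,cy),(w,h),a=rect(P); print(name,len(P),np.round([cx,cy,w,h,a],1))
E
python3 - <<'E'
from fit import *
for n in("scene","side"):
    d=np.load(n+"0.npy");W=cloud(n,d)
    zc=0
    T=sel(W,(680,760),(40,215),(21.5,30)); print(n,"far",*band(T,0))
    S=sel(W,(570,670),(200,250),(21.5,30)); print("side",*band(S,0))
    t=sel(W,(400,570),(-90,90),(25,36));obb(t,"tray"); print(np.percentile(t[:,2],[50,95]))
    obb(sel(W,(380,620),(-420,-240),(19,28)),"rack");
    b=sel(W,(380,620),(-420,-240),(100,112));obb(b,"divider top");print(np.percentile(b,[1,50,99],axis=0).round(1))
    b=sel(W,(380,620),(-420,-240),(50,112));obb(b,"divider");
    F=sel(W,(700,840),(-90,10),(10,115));obb(F,"funnel"); 
    obb(sel(W,(600,800),(-250,-60),(10,60)),"hammerhead")
    g=sel(W,(500,640),(180,400),(40,90));obb(g,"gate")
E
```

```text
scene far [722.93775097 134.19798728] [-0.116055    0.99324279] [-9.33196933  9.07207119] 174.29603906285143
side [622.75799766 223.9110152 ] [0.99296074 0.11844398] [-9.78934     9.73868241] 101.63912649162165
tray 229 [494.2   7.3 124.7 153.5   2.7]
[30.36526455 34.4121279 ]
rack 194 [ 512.7 -326.4   67.3  161.8   76.7]
divider top 121 [ 496.4 -326.7   33.7  111.6   80.4]
[[ 441.6 -347.9  100.4]
 [ 493.7 -326.8  108.5]
 [ 549.3 -303.5  111.9]]
divider 402 [ 508.8 -314.5   64.3  131.1   78.5]
funnel 451 [770.5 -43.   71.3  93.2  70.5]
hammerhead 284 [ 742.9 -144.2  178.   149.7   34.5]
gate 244 [553.5 284.7  15.3 128.    4.5]
side far [723.17011872 132.32833556] [-0.11810165  0.99300151] [-9.05192609  9.10972001] 175.23654851150468
side [618.36134592 222.54260514] [0.99486061 0.10125396] [-10.89303539   9.78605758] 98.23968276280131
tray 209 [496.8   6.  118.3 157.    2.5]
[30.57448092 35.1473813 ]
rack 183 [ 513.  -330.1   69.3  161.7   81.7]
divider top 96 [ 496.3 -330.8   36.5  109.6   82.1]
[[ 441.7 -350.1  100.2]
 [ 495.3 -327.7  108.4]
 [ 548.9 -306.7  111.8]]
divider 377 [ 509.5 -317.2   67.6  131.9   81.8]
funnel 394 [759.9 -44.   99.6  70.1  13.7]
hammerhead 251 [ 686.5 -135.5  205.2  168.6   72.7]
gate 75 [552.  282.5   9.7 133.3   7.3]
```

```bash
cat >> util.py <<'E'
TH=0.117; EX=np.array([np.cos(TH),np.sin(TH)]);EY=np.array([-EX[1],EX[0]]);O=np.array([703.0,223.9])
def c2w(x,y,z): return np.r_[O+x*EX+y*EY,z]
def w2c(p): q=np.asarray(p)[:2]-O; return np.array([q@EX,q@EY])
def F(): return np.round(monitor.get_wrist_force(),1)
E
python3 - <<'E'
from util import *
print("tray c",w2c([495.5,6.7]))
for yaw in (TH,TH+np.pi,TH+np.pi/2,TH-np.pi/2):
    print(yaw,[np.round(j,2) if j is not None else None for j in (ctrl.ik(p,down(yaw)) for p in (np.r_[504,-112,150],c2w(-320,-105,150),c2w(-59.5,-74.5,60),np.r_[510,-325,80],np.r_[510,-60,80]))])
E
```

```text
tray c [-231.43584692 -191.49292091]
0.117 [array([-0.22,  0.26, -0.19,  1.11,  0.  ,  1.24]), array([ 0.2 ,  0.08, -0.42,  1.07,  0.  ,  1.66]), array([0.22, 0.57, 0.06, 1.06, 0.  , 1.67]), array([-0.57,  0.46, -0.09,  1.03,  0.  ,  0.89]), array([-0.12,  0.32, -0.31,  0.94,  0.  ,  1.34])]
3.258592653589793 [array([-0.22,  0.26, -0.19,  1.11,  0.  , -1.91]), array([ 0.2 ,  0.08, -0.42,  1.07,  0.  , -1.48]), array([ 0.22,  0.57,  0.06,  1.06,  0.  , -1.47]), array([-0.57,  0.46, -0.09,  1.03,  0.  , -2.26]), array([-0.12,  0.32, -0.31,  0.94,  0.  , -1.8 ])]
1.6877963267948966 [array([-0.22,  0.26, -0.19,  1.11,  0.  , -0.34]), array([ 0.2 ,  0.08, -0.42,  1.07,  0.  ,  0.09]), array([0.22, 0.57, 0.06, 1.06, 0.  , 0.1 ]), array([-0.57,  0.46, -0.09,  1.03,  0.  , -0.68]), array([-0.12,  0.32, -0.31,  0.94,  0.  , -0.23])]
-1.4537963267948966 [array([-0.22,  0.26, -0.19,  1.11, -0.  ,  2.81]), array([ 0.2 ,  0.08, -0.42,  1.07, -0.  , -3.05]), array([ 0.22,  0.57,  0.06,  1.06, -0.  , -3.04]), array([-0.57,  0.46, -0.09,  1.03, -0.  ,  2.46]), array([-0.12,  0.32, -0.31,  0.94, -0.  ,  2.91])]
```

Run:
```python
from util import *
t0=monitor.get_time_s()
r=down(TH); x=-234
ctrl.goto(c2w(x,-305,140),r); 
ctrl.movel(c2w(x,-305,4),rate=200); print("down",F())
ctrl.movel(c2w(x,-270,4),rate=150); print(F())
ctrl.movel(c2w(x,-178,4),rate=60); print("pushed",F(),w2c(monitor.get_tcp_pos()))
ctrl.movel(c2w(x,-200,4),rate=150)
ctrl.movel(c2w(x,-200,130),rate=250)
ctrl.goto(c2w(-330,-110,130),down(TH+np.pi/2))
p,d=viewer.capture("side");cv2.imwrite("pics/s1.png",p[100:400,150:450,::-1])
W=cloud("side",d)
from fit import sel,obb
t=sel(W,(400,640),(0,200),(25,36));obb(t,"tray");(c,_,_)=cv2.minAreaRect(t[:,:2].astype(np.float32));print(w2c(c))
print(monitor.get_time_s()-t0)
```

```text
down [ 0.  -0.1  0. ]
[-0.8 -0.   0.8]
pushed [-0.3 -3.1  1.3] [-234.08072012 -177.8968156 ]
tray 221 [482.  100.9 118.5 156.5   7.4]
[-233.82436432  -96.35378259]
7.6667000000000005
```

View pics/s1.png

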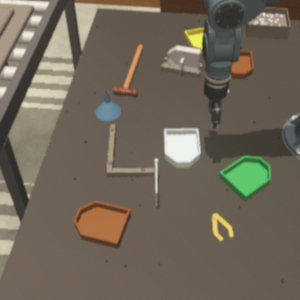

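Crop: the tray is square to the corner, nose by the gate's level at (182,145), and everything else is in place. Now the push towards the far fence.

```bash
cat >> util.py <<'E'
def press(x,y,dx,dy,z,n,step=2,lim=9,rate=30):
    for i in range(n):
        x+=dx*step;y+=dy*step
        ctrl.movel(c2w(x,y,z),rate=rate); f=monitor.get_wrist_force()[:2]
        if np.hypot(*f)>lim: break
    print("press end",i,np.round([x,y],1),F(),w2c(monitor.get_tcp_pos()).round(1)); return x,y
E
python3 - <<'E'
from util import *
t0=monitor.get_time_s()
y=-113
ctrl.movel(c2w(-330,y,60),rate=250)
ctrl.movel(c2w(-330,y,4),rate=150); print(F())
ctrl.movel(c2w(-312,y,4),rate=150)
ctrl.movel(c2w(-136,y,4),rate=70); print(F())
x,_=press(-136,y,1,0,4,10)
ctrl.movel(c2w(x-25,y,4),rate=150)
ctrl.movel(c2w(x-25,y,70),rate=250)
ctrl.goto(c2w(-72,-230,70),down(TH))
ctrl.movel(c2w(-72,-230,4),rate=200); print(F())
ctrl.movel(c2w(-72,-184,4),rate=100)
_,yy=press(-72,-184,0,1,4,16)
ctrl.movel(c2w(-72,yy-25,4),rate=150)
ctrl.movel(c2w(-72,yy-25,110),rate=250)
ctrl.goto(c2w(-240,-150,150),down(TH))
from fit import sel
for n in("side","scene"):
    p,d=viewer.capture(n);cv2.imwrite(f"pics/{n}2.png",p[:,:,::-1])
    W=cloud(n,d)
    t=sel(W,(570,740),(20,240),(20,36))
    q=np.array([w2c(a) for a in t]);k=(q[:,0]<-2)&(q[:,1]<-2)&(t[:,2]>26.5);(c,s,a)=cv2.minAreaRect(q[k].astype(np.float32));print(n,np.round(c,1),np.round(s,1),round(a,1),np.percentile(q[k],[1,99],axis=0).round(1).tolist())
print(monitor.get_time_s()-t0,monitor.get_time_s())
E
```

```text
[0.5 0.2 0.3]
[-1.5 -0.5 -2.2]
press end 4 [-126 -113] [-11.2  -1.2   6.3] [-128.1 -113. ]
[-0.3 -0.6 -0.1]
press end 12 [ -72 -158] [  1.  -12.9   0.2] [ -72.1 -160.3]
side [-60.1 -78. ] [115.8 151.9] 0.1 [[-118.0, -152.6], [-2.7, -2.4]]
scene [-61.7 -76.8] [119.  149.2] 0.1 [[-120.4, -150.4], [-2.3, -2.5]]
13.191600000000001 20.9583
```

The tray is snug per both cameras: centre (-61,-77) in the corner frame, angle 0.1°. Next is the divider, with a closer look from the wrist camera on the way.

Run:
```python
from util import *
from fit import sel,obb
yaw=np.radians(80)
ctrl.movel(np.r_[monitor.get_tcp_pos()[:2],200],rate=300)
ctrl.goto([500,-320,260],down(yaw))
m=viewer.camera_model("wrist");p,d=viewer.capture("wrist");cv2.imwrite("pics/w3.png",p[:,:,::-1]);np.save("w3.npy",d)
W=cloud("wrist",d,m); print("cam",-m["R"].T@m["t"],m["R"][2])
for z in((98,125),(104,125)): 
    b=sel(W,(380,640),(-420,-240),z);obb(b,"top");print(np.percentile(b[:,2],[5,50,95]))
obb(sel(W,(380,640),(-420,-240),(20,29)),"rack")
print(monitor.get_time_s())
```

```text
cam [ 419.64975381 -306.36511197  402.64041224] [ 0.30921791 -0.05428761 -0.94944043]
top 3661 [ 495.8 -329.1   25.9  108.2   80.2]
[106.58090315 108.32313572 109.47933572]
top 3541 [ 493.1 -328.7   25.8  102.5   80.2]
[107.10927891 108.34050903 109.48604278]
rack 3561 [ 512.1 -332.8   63.2  159.3   79.6]
23.025
```

View pics/w3.png

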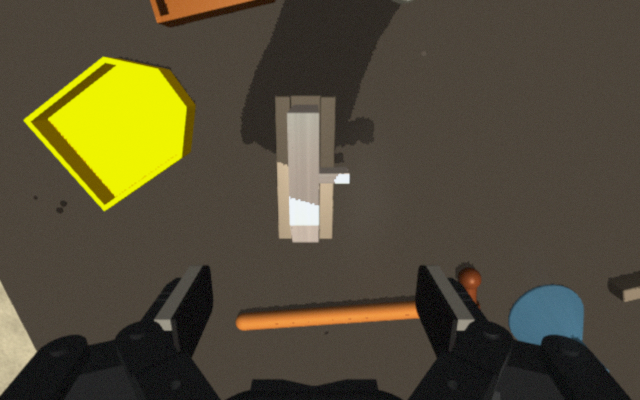

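Wrist view: the divider stands in the block with its top strip at (305,110)–(305,240), handle to the right (+y) at (340,178) and nose toward the bottom (+x). Mid ≈ (507,-331), yaw -9.8°.

Run:
```python
from util import *
yaw=np.radians(80.2); r=down(yaw)
ctrl.goto([507,-331,125],r); ctrl.movel([507,-331,82],rate=150); print(F())
close(); print("open",monitor.get_opening(),F())
ctrl.movel([507,-331,140],rate=150); ctrl.dwell(.1); o=monitor.get_opening(); print(o,F())
if o<.1 : raise SystemExit("missed")
ctrl.movel([500,-70,140],rate=250)
ctrl.movel([500,-70,78],rate=150); z=78
while z>70:
    z-=1; ctrl.movel([500,-70,z],rate=40); f=monitor.get_wrist_force()
    if f[2]>2: break
print(z,F(),monitor.get_tcp_pos())
open_gripper(); ctrl.dwell(.2)
ctrl.movel([500,-70,170],rate=200)
m=viewer.camera_model("wrist");p,d=viewer.capture("wrist");cv2.imwrite("pics/w4.png",p[::2,::2,::-1])
W=cloud("wrist",d,m)
from fit import sel,obb
b=sel(W,(380,640),(-170,30),(94,125));obb(b,"top");print(np.percentile(b[:,2],[5,50,95]),monitor.get_time_s())
```

```text
[-0.1  0.   0. ]
open 0.2888497856071162 [-0.9  1.9  5.6]
0.29230018675205244 [-0.3  0.4 -2.8]
74 [-1.7  0.3  5. ] [500.16766285 -69.98253519  74.59421335]
top 6474 [487.6 -67.8  26.  105.   80.2]
[ 99.19651597 100.39052383 101.42620312] 29.5333
```

View pics/w4.png

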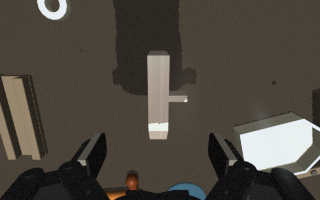

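The divider stands freely (grey strip at (158,95), handle to the right). Now I tip it from its open side.

Run:
```python
from util import *
from fit import sel,obb
yaw=np.radians(80.2); u=np.r_[np.cos(yaw),np.sin(yaw),0]; M=np.r_[500,-70,0]; z=np.r_[0,0,1]
r=down(yaw-np.pi/2)
ctrl.goto(M+55*u+150*z,r); close()
ctrl.movel(M+55*u+87*z,rate=200); ctrl.movel(M+26*u+87*z,rate=120)
ctrl.movel(M-22*u+87*z,rate=70); print(F())
ctrl.movel(M+10*u+100*z,rate=200)
ctrl.movel(M-40*u+210*z,rate=250); open_gripper()
m=viewer.camera_model("wrist");p,d=viewer.capture("wrist");cv2.imwrite("pics/w5.png",p[::2,::2,::-1])
W=cloud("wrist",d,m);np.save("w5.npy",W)
obb(sel(W,(380,640),(-260,20),(20,32)),"rim"); b=sel(W,(380,640),(-260,20),(50,62));obb(b,"tab");print(np.percentile(b[:,2],[5,50,95]))
p,d=viewer.capture("side");W=cloud("side",d);obb(sel(W,(380,640),(-260,20),(18,32)),"side rim")
print(monitor.get_time_s())
```

```text
[0.2 0.  0.1]
rim 2483 [ 488.9 -132.9  100.6  130.2   80.1]
tab 368 [ 489.1 -132.3   27.6    9.9   80.4]
[54.59610288 56.26779466 57.42082614]
side rim 205 [ 488.7 -134.6  110.5  130.7   80. ]
35.3167
```

View pics/w5.png

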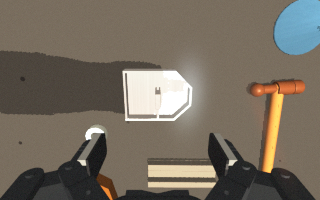

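Wrist view: the divider lies flat with its handle up, pan centre at (157,95), tab at (158,92) and nose to +x. I'll measure the tray closely before taking the handle.

Run:
```python
from util import *
from fit import sel
ctrl.goto(c2w(-75,-75,270),down(TH+np.pi/2))
m=viewer.camera_model("wrist");p,d=viewer.capture("wrist");cv2.imwrite("pics/w6.png",p[::2,::2,::-1])
W=cloud("wrist",d,m);np.save("w6.npy",W)
t=sel(W,(480,760),(0,300),(15,36));q=np.array([w2c(a) for a in t])
def S(k,name):
    c,s,a=cv2.minAreaRect(q[k].astype(np.float32));print(name,k.sum(),np.round(c,1),np.round(s,1),round(a,2))
S((q[:,0]<-0.)&(q[:,1]<-0.)&(t[:,2]>27.8),"tray rim")
h=(t[:,2]>21)&(t[:,2]<27.3)
k=h&(q[:,1]<-30)&(q[:,1]>-190)&(q[:,0]>-12)&(q[:,0]<30);print("far inner x", np.percentile(q[k,0],[2,10,50,98]).round(1))
k=h&(q[:,0]<-40)&(q[:,0]>-140)&(q[:,1]>-12)&(q[:,1]<30);print("side inner y", np.percentile(q[k,1],[2,10,50,98]).round(1))
print(monitor.get_time_s())
```

```text
tray rim 2026 [-59.5 -76.2] [149.5 118.9] 89.95
far inner x [-5.1 -4.2  7.9 16.7]
side inner y [-6.5 -0.2  6.8 15.7]
36.65
```

View pics/w6.png

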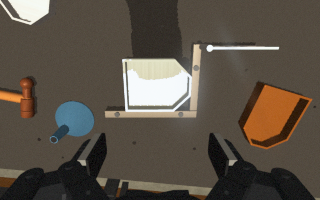

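The tray sits against both fences (rim centre (-59.5,-76.2), square). The divider goes in next.

Run:
```python
from util import *
P=np.r_[489,-132.6]; r=down(np.radians(-9.8))
ctrl.goto(np.r_[P,110],r); ctrl.movel(np.r_[P,28],rate=150); print(F())
close(); print(monitor.get_opening(),F())
ctrl.movel(np.r_[P,95],rate=150); ctrl.dwell(.1);o=monitor.get_opening();print("lift",o,F())
if o<.05: raise SystemExit("missed")
x,y=-59.5,-76.
ctrl.goto(c2w(x-20,y-20,100),down(TH+np.pi/2))
ctrl.movel(c2w(x,y,100),rate=150);ctrl.movel(c2w(x,y,66),rate=100)
p,d=viewer.capture("scene");cv2.imwrite("pics/sc7.png",cv2.resize(p[180:340,230:430,::-1],None,fx=3,fy=3))
z=66
while z>32:
    z-=2; ctrl.movel(c2w(x,y,z),rate=50); f=monitor.get_wrist_force()
    if f[2]>1 or np.hypot(f[0],f[1])>8: break
print("z",z,F(),monitor.get_tcp_pos(),monitor.get_time_s())
```

```text
[ 0.2 -0.4  0.3]
0.10569972042763208 [-0.3  0.3  5.7]
lift 0.10073608122936158 [ 0.5 -0.3 -2.5]
z 32 [-4.6 -1.4  8.6] [652.92218403 141.52363583  33.39052665] 46.45
```

Contact came at TCP z = 33.4, against 33 expected for full depth. I'll release and check.

Run:
```python
from util import *
from fit import sel
p0=monitor.get_tcp_pos();open_gripper(); ctrl.dwell(.2); print(F())
ctrl.movel(np.r_[p0[:2],120],rate=150)
ctrl.goto(c2w(-75,-75,270),down(TH+np.pi/2)); ctrl.dwell(.2)
m=viewer.camera_model("wrist");p,d=viewer.capture("wrist");cv2.imwrite("pics/w8.png",p[50:300,180:450,::-1])
W=cloud("wrist",d,m)
t=sel(W,(480,760),(0,300),(15,75));q=np.array([w2c(a) for a in t])
def S(k,name):
    c,s,a=cv2.minAreaRect(q[k].astype(np.float32));print(name,k.sum(),np.round(c,1),np.round(s,1),round(a,2),np.median(t[k,2]).round(1))
k=(q[:,0]<0)&(q[:,1]<0)&(t[:,2]>27.8)
S(k&(t[:,2]<36),"tray rim"); S(k&(t[:,2]>56),"tab")
k2=k&(t[:,2]<36)&(abs(q[:,0]+59.5)<53.)&(abs(q[:,1]+76.2)<67.5)
S(k2,"pan rim")
print(monitor.get_time_s(),F())
```

```text
[0.3 0.5 0.1]
tray rim 3779 [-59.4 -76.1] [149.3 118.9] 89.87 30.7
tab 268 [-61.8 -77.3] [ 9.3 27.2] 89.85 61.2
pan rim 2058 [-59.7 -75.6] [133.4 104.7] 89.92 31.1
49.0083 [ 1.1 -0.4  0.6]
```

View pics/w8.png

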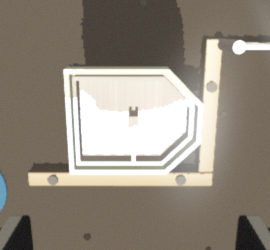

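Wrist view: the divider is nested in the tray, outlines matching and tab at (132,112). The tray is against both fences, and the tab top at 61 mm means full depth.

```bash
python3 -c "
from station import ctrl,monitor
ctrl.hand_in();print(monitor.get_time_s())"
```

```text
the job is handed in; nothing more can be done
the job is handed in; nothing more can be done
```

The job is done and handed in at about 49 s of the 72 s allowed; the hand-in reports no verdict.

- **Tray:** I pushed it with the open fingers in three pushes until it met both fences, without lifting it. The last wrist picture puts its centre at (-59.4, -76.1) mm in the corner frame, against (-59.5, -74.5) ideal. It is square to the corner within about 0.15°.
- **Divider laid down:** I lifted it out of the block, stood it on the bare ledge and tipped it flat with its handle up, clear of the fingers. The tab top measured 56 mm up, as it should.
- **Divider seated:** I took it by the handle, turned it about 107° and lowered it into the tray. Its tab top is at 61 mm, which is full depth. Its tab is about 2.6 mm from the tray centre, its outline matches the tray's, and the gripper is clear above.

**Checks that disagreed:**
- The scene and side cameras placed the tray 1–2 mm differently from the wrist camera.
- I did not re-measure the bystanders at the end. Nothing was moved into them, and the unintended contact forces stayed small.

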